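Lamp on, shut the jar, hang the pot grips, lamp off

TASK

Tidy the counter for the night by lamplight: first pull the lamp's knob out to its detent. With the lamp on, close the jar's lid and then swing its wire bail over until it snaps down on the lid, and hang every pot grip astride the drying rail (jar and grips in either order). When all that is done push the lamp's knob fully back in, and leave the lunchbox, spatula and teaspoon where they are.

Things in the scene. Friction and masses are not known exactly. Their poses are not given: they have to be found in the camera images.
- jar: clear glass clip-top jar, round, 100 mm across, 123 mm high with the lid shut, fixed to the counter, empty. Origin: centre of its underside; z up; x points from its front (wire bail side) to its back (lid hinge). It may stand on the left or the right
- jar_lid (a joint): hinge of the jar's flat round glass lid (100 mm across, 12 mm thick), 0 = shut and flat on the rim, about 0.7 to 1.1 rad at the start (open, free edge up), 1.3 at most. The hinge axis is parallel to the jar's y at jar (0.054, *, 0.111) m; the lid reaches from there towards jar -x; shut, its top is 123 mm above the counter. The hinge is stiff (0.12 N m): the lid stays where it is left, and is shut by pressing its top down
- lid_edge (a point): point on the lid's upper face at its free edge, farthest from the hinge (104 mm from the hinge axis)
- jar_bail (a joint): swing of the wire bail: 0 = open, lying level out in front of the jar; 2.74 rad = swung up and over, its bar lying on the shut lid. It pivots parallel to the jar's y about jar (-0.030, *, 0.104) m, its bar 65 mm from that axis (so at bail angle a the bar is at jar x = -0.030 - 0.065 cos a, z = 0.104 + 0.065 sin a). Over-centre spring: below 1.75 rad it springs back to open, past 1.75 rad it snaps on to 2.74 by itself; it resists with up to 0.24 N m (4 N at the bar)
- bail_grip (a point): middle of the bail's bar, where it carries a round sleeve 10 mm thick and 44 mm long lying parallel to the jar's y; the wire on either side is 5 mm thick and the loop 100 to 116 mm wide. 45 mm free between the open bar and the jar, so the fingers fit there only partly opened (about 30 mm)
- lamp: white counter lamp, fixed: box base 200 x 120 x 70 mm (x, y, z) with a round white glass shade (90 mm across, top 156 mm above the counter) over its back (+x) half, centred 47 mm behind the middle, and the knob on its front half. Origin: centre of its underside; z up; x from the knob end to the shade. It may stand on the left or the right
- lamp_knob (a joint): push-pull switch knob on the lamp's base at lamp (-0.050, 0): 0 = pushed in (lamp off), 0.020 m = pulled straight up to its detent (lamp on). It snaps to either end, changing over at 0.010; 5 to 7 N moves it
- knob_top (a point): middle of the top of the knob's black round cap, 36 mm across and 24 mm high, on a thin stem. Pushed in, its top is 40 mm over the lamp's base (110 mm above the counter)
- rail: steel drying rail, fixed: one round level bar, 14 mm thick and 420 mm long, on a post at either end, its axis 170 mm above the counter. Origin: on the counter below the bar's middle; the bar runs along its y; z up
- grip0: grey stiff silicone pot grip, rigid, an upside-down U (saddle): 56 mm across its x (66 mm over the lips at its feet), 60 mm along its y, 80 mm tall, 90 g; walls 7 mm, the gap between the legs 42 mm wide, open below and at both y ends, 73 mm deep. Starts standing on its two feet. Origin: centre between the feet on the underside; z up through the crown. All grips are alike; one of the four may be absent
- grip0_crown (a point): middle of the underside of the crown of grip0, 73 mm above its origin: what rests on the bar when it hangs
- grip1: grey stiff silicone pot grip, rigid, an upside-down U (saddle): 56 mm across its x (66 mm over the lips at its feet), 60 mm along its y, 80 mm tall, 90 g; walls 7 mm, the gap between the legs 42 mm wide, open below and at both y ends, 73 mm deep. Starts standing on its two feet. Origin: centre between the feet on the underside; z up through the crown. All grips are alike; one of the four may be absent
- grip1_crown (a point): middle of the underside of the crown of grip1, 73 mm above its origin: what rests on the bar when it hangs
- grip2: grey stiff silicone pot grip, rigid, an upside-down U (saddle): 56 mm across its x (66 mm over the lips at its feet), 60 mm along its y, 80 mm tall, 90 g; walls 7 mm, the gap between the legs 42 mm wide, open below and at both y ends, 73 mm deep. Starts standing on its two feet. Origin: centre between the feet on the underside; z up through the crown. All grips are alike; one of the four may be absent
- grip2_crown (a point): middle of the underside of the crown of grip2, 73 mm above its origin: what rests on the bar when it hangs
- grip3: grey stiff silicone pot grip, rigid, an upside-down U (saddle): 56 mm across its x (66 mm over the lips at its feet), 60 mm along its y, 80 mm tall, 90 g; walls 7 mm, the gap between the legs 42 mm wide, open below and at both y ends, 73 mm deep. Starts standing on its two feet. Origin: centre between the feet on the underside; z up through the crown. All grips are alike; one of the four may be absent
- grip3_crown (a point): middle of the underside of the crown of grip3, 73 mm above its origin: what rests on the bar when it hangs
- spatula: silicone spatula, 250 mm long, lying between the grips and the rail; a bystander
- teaspoon: white plastic teaspoon, 130 mm long, lying just behind the rail; a bystander
- lunchbox: green two-compartment lunchbox, 130 x 190 x 55 mm, a bystander at the left; origin: centre of its underside
Mind the look-alikes: they are no part of the job. Leave any yellow look-alike of the grip0 alone.

How it is judged:
On the way, in this order (a step that is already met when the one before it is completed fails the run):
1. the lamp's knob is pulled out to its detent, with the jar still open and the grips not yet hung (value of joint lamp_knob above 0.016 m and value of joint jar_lid above 0.3 rad and value of joint jar_bail below 1 rad and height (world z) of each of grip0_crown, grip1_crown, grip2_crown, grip3_crown below 0.11 m), for 0.2 s.
2. with the lamp on, the jar's lid is shut while the bail is still open (value of joint lamp_knob above 0.016 m and value of joint jar_lid below 0.08 rad and value of joint jar_bail below 1 rad), for 0.2 s.
3. with the lamp on, the lid is shut, the bail is snapped over it and every grip hangs astride the rail (value of joint lamp_knob above 0.016 m and value of joint jar_lid below 0.08 rad and value of joint jar_bail above 2.4 rad and x of grip0_crown in the frame of rail between -0.03 and 0.03 m and y of grip0_crown in the frame of rail between -0.19 and 0.19 m and z of grip0_crown in the frame of rail between 0.155 and 0.19 m and angle between each of grip0, grip1, grip2, grip3's own z axis and vertical below 0.8 rad and linear speed of each of grip0, grip1, grip2, grip3 below 0.05 m/s and x of grip1_crown in the frame of rail between -0.03 and 0.03 m and y of grip1_crown in the frame of rail between -0.19 and 0.19 m and z of grip1_crown in the frame of rail between 0.155 and 0.19 m and x of grip2_crown in the frame of rail between -0.03 and 0.03 m and y of grip2_crown in the frame of rail between -0.19 and 0.19 m and z of grip2_crown in the frame of rail between 0.155 and 0.19 m and x of grip3_crown in the frame of rail between -0.03 and 0.03 m and y of grip3_crown in the frame of rail between -0.19 and 0.19 m and z of grip3_crown in the frame of rail between 0.155 and 0.19 m), for 0.2 s.
4. the knob is pushed back in (value of joint lamp_knob below 0.004 m and value of joint jar_lid below 0.08 rad and value of joint jar_bail above 2.4 rad), for 0.2 s.
At the end, for the whole second after the job is handed in: knob in (under 4 mm out), lid shut (within 0.08 rad), bail past 2.4 rad, and every grip present at rest astride the bar: underside of its crown 155 to 190 mm above the counter and within 30 mm sideways of the bar, between the posts, leaning less than 0.8 rad (all of step 4 and x of grip0_crown in the frame of rail between -0.03 and 0.03 m and y of grip0_crown in the frame of rail between -0.19 and 0.19 m and z of grip0_crown in the frame of rail between 0.155 and 0.19 m and angle between each of grip0, grip1, grip2, grip3's own z axis and vertical below 0.8 rad and linear speed of each of grip0, grip1, grip2, grip3 below 0.05 m/s and x of grip1_crown in the frame of rail between -0.03 and 0.03 m and y of grip1_crown in the frame of rail between -0.19 and 0.19 m and z of grip1_crown in the frame of rail between 0.155 and 0.19 m and x of grip2_crown in the frame of rail between -0.03 and 0.03 m and y of grip2_crown in the frame of rail between -0.19 and 0.19 m and z of grip2_crown in the frame of rail between 0.155 and 0.19 m and x of grip3_crown in the frame of rail between -0.03 and 0.03 m and y of grip3_crown in the frame of rail between -0.19 and 0.19 m and z of grip3_crown in the frame of rail between 0.155 and 0.19 m); the robot touches nothing.
It fails at once if a bystander (lunchbox, spatula or teaspoon) is pushed more than 6 cm away (distance of any of lunchbox, spatula, teaspoon from where it was at the start of the episode above 0.06 m).
Of grip0, grip1, grip2, grip3 only 3 to 4 are there at a start; the rules pass over those that are not, and their reading is None.
At some moment in a run one of grip0, grip1, grip2, grip3 may be knocked a few centimetres aside while the robot is not near it.
It also fails if it takes over 200 s, if anything falls off the work surface, if the arm or the gripper's body presses on something with over 40 N, if the wrist force passes 120 N, or if a joint passes its speed limit or range.

ROBOT

A 6-joint arm with a two-finger parallel gripper is mounted at the origin on the work surface. World frame = base frame: x ahead of the robot, y to its left, z up, the work surface at z = 0. Lengths are in m, angles in rad, forces in N, time in s.
With the tool pointing down it reaches from about 0.325 to 0.9 m from the base axis. Payload 6.1 kg.
Tool frame: the origin (TCP) lies midway between the tips of the shut fingers; the grasp point (between the pads) lies 19 mm behind it; z points along the fingers, y is the line along which they close (so a half turn about z gives the same grasp; the last joint's range is limited). The gripper opens to 85 mm and grips with 20 to 120 N. Pads are 22 mm wide; open, the fingers measure 114 mm over their backs; the gripper's body (76 mm by 85 mm) begins 54 mm behind the grasp point. The pads swing forward as they close: fully open they stand 13 mm farther back than shut.
Start: joints at [0.978, 0.22, 1.526, -0, 1.395, -0.126], TCP at [0.281, 0.558, 0.231] pointing down, gripper open.
Joint ranges: [-2.98, 2.98], [-0.91, 2.08], [0.09, 2.57], [-1.24, 4.39], [0.2, 2.65], [-2.68, 2.68]. Speed limits (rad/s): [2.57, 2.57, 3.01, 3.14, 3.14, 3.14].

INTERFACE

Orientations are given as [roll, pitch, yaw] about the fixed x, y, z axes, in that order (R = Rz(yaw) Ry(pitch) Rx(roll)).
In Python, from plant import movep, move_l, set_joints, gripper_to, hold, inverse_kinematics, observe, get_image, get_calibration, Unreachable, job_done gives the robot as it stands. Calls block until the motion is done:
- movep(position, orientation): joint-space move of the TCP to a pose.
- move_l(position, feed=0.15, rotation=None, max_force=None): straight line of the TCP; rotation=None keeps the orientation; feed is the mean speed in m/s. With max_force (N) it stops when the force on the tool has changed by that much, and returns True; else False.
- set_joints(angles): joint-space move.
- gripper_to(opening, f_grip=None): finger opening in m; f_grip is the grip in N (None keeps the last); returns when the fingers have stopped.
- hold(seconds).
- inverse_kinematics(position, orientation): joint angles nearest the present ones, or None.
- observe(): the state.
- get_image(name): name is "side" or "top"; returns (picture, depth): 400x640x3 uint8, red, green, blue; 400x640 float32, m along the optical axis (not along the pixel's ray), 0 where there is no reading.
- get_calibration(name): a dict with "intrinsics" (3x3 intrinsics, pixels), "dist_coeffs" ([k1, k2, p1, p2, k3] as OpenCV has them; the pictures are not rectified), "world_from_camera" (4x4, takes a point from camera to world coordinates). Camera axes: x right, y down, z forward; pixel columns grow to the right and rows downward; lengths in m; the calibration is good to about 2 mm. A picture is of the moment at which its call begins. get_calibration takes no time and is no camera call.
A pose or a line that the arm cannot do raises Unreachable and nothing moves.
- job_done(): hands the job in; it is judged then, once.
The state is a dict: "time_s": time; "q": joint angles; "joint_velocities": joint speeds; "joint_torque": joint torques, N m; "eef_pos": TCP position; "tcp_rot": TCP orientation; "ft_force": force on the tool from outside, world axes, zero at the start; "torque": the same for the moment, N m; "opening": finger opening in m; "grasp_force": force on a finger pad.
Only numpy, scipy, OpenCV 4.12 (cv2) and the standard library are available. Lean on these libraries where they do the work, as an engineer would, in place of code of your own. Each camera call takes 0.05 s, during which the arm holds its last target. There are 200 camera calls.

## Working session

There is one attempt and no reset: what is moved stays moved. The work goes in short steps, each a Python script; the robot and the scene stay as the last script left them, time stands still between calls to the robot, and variables do not carry over. Pictures are saved under pics/ and viewed, at most 14 in all, crops included, and the job is handed in when it is done.

```bash
mkdir -p pics; ls
cat > h.py <<'E'
import numpy as np, cv2
from plant import *
def pts(name, d=None):
    "world point per pixel from depth"
    img,dep=get_image(name); c=get_calibration(name)
    K=np.array(c["intrinsics"]);D=np.array(c["dist_coeffs"]);T=np.array(c["world_from_camera"])
    h,w=dep.shape; v,u=np.mgrid[:h,:w]
    n=cv2.undistortPoints(np.stack([u,v],-1).reshape(-1,1,2).astype(np.float64),K,D).reshape(h,w,2)
    P=np.dstack([n*dep[...,None],dep])
    W=P@T[:3,:3].T+T[:3,3]; W[dep==0]=np.nan
    return img,dep,W
def ray(name,u,v,z):
    c=get_calibration(name);K=np.array(c["intrinsics"]);D=np.array(c["dist_coeffs"]);T=np.array(c["world_from_camera"])
    n=cv2.undistortPoints(np.array([[[u,v]]],float),K,D)[0,0]
    d=T[:3,:3]@np.array([n[0],n[1],1]);o=T[:3,3]
    return o+d*(z-o[2])/d[2]
E
python3 - <<'E'
from h import *
for n in("side","top"):
    i,d=get_image(n); cv2.imwrite(f"pics/{n}0.png",i[...,::-1]); c=get_calibration(n); print(np.round(c["world_from_camera"],3).tolist(),np.round(c["intrinsics"],1).tolist())
    np.savez(f"{n}0.npz",i=i,d=d)
print(observe())
E
```

```text
pics
[[-0.912, -0.308, 0.272, 0.111], [-0.411, 0.707, -0.576, 1.032], [-0.015, -0.637, -0.771, 1.331], [0.0, 0.0, 0.0, 1.0]] [[493.4, 0.0, 318.8], [0.0, 493.4, 191.8], [0.0, 0.0, 1.0]]
[[0.02, -0.98, 0.197, 0.369], [-1.0, -0.02, 0.003, 0.086], [0.001, -0.197, -0.98, 1.163], [0.0, 0.0, 0.0, 1.0]] [[380.1, 0.0, 324.1], [0.0, 380.1, 197.9], [0.0, 0.0, 1.0]]
{'time_s': 0.1, 'q': array([ 9.77884336e-01,  2.21139413e-01,  1.52749249e+00, -3.42795047e-06,
        1.39470335e+00, -1.26080503e-01]), 'joint_velocities': array([ 0.00200764, -0.00085771, -0.00362337,  0.00036795, -0.00065079,
        0.00096505]), 'joint_torque': array([-1.32266257e-03, -4.98242390e+01, -3.90546870e+01, -2.78490097e-04,
        5.66179573e-03, -6.41498946e-05]), 'eef_pos': array([0.28097516, 0.55767437, 0.23031573]), 'tcp_rot': array([-3.13986346e+00, -2.15779302e-04,  2.67476158e+00]), 'ft_force': array([ 0.08641387, -0.35455014, -0.49306581]), 'torque': array([-0.00945926, -0.01793609,  0.05364184]), 'grasp_force': 0.0, 'opening': 0.08585558537784937}
```

View pics/top0.png

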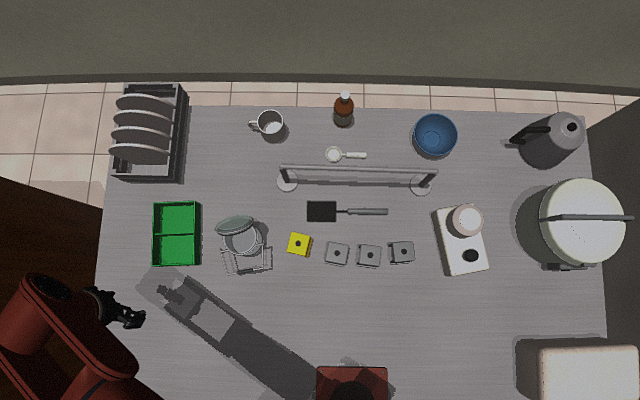

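View pics/side0.png

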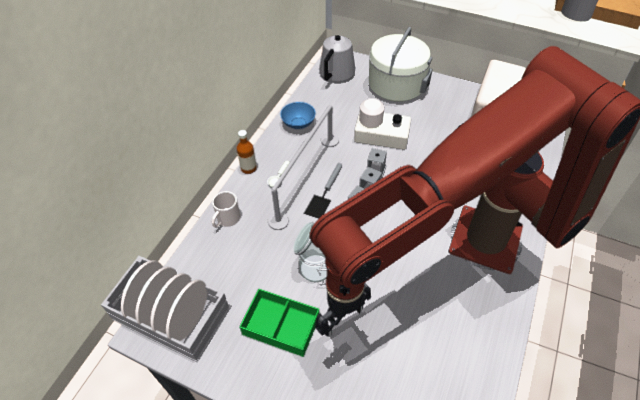

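Top view: lamp base (462,240) with its knob at (470,255). Grey grips are at (337,253), (369,255) and (402,252); the yellow look-alike at (299,243) is to be left alone. Jar (240,240) has its bail in front at (248,265), and the rail runs (285,175)–(432,182). Look-alikes for a grip: yellow (299,243) and the dark spatula blade (321,211). For the knob: the pot and kettle lids, which are far off. I'll check the choice in one crop and measure.

Run:
```python
from h import *
img,dep,W=pts("top"); hsv=cv2.cvtColor(img,cv2.COLOR_RGB2HSV)
np.savez("top1.npz",img=img,W=W)
cv2.imwrite("pics/crop0.png",cv2.resize(img[165:290,205:505],None,fx=2.66,fy=2.66,interpolation=cv2.INTER_CUBIC)[...,::-1])
def comp(mask,lab,amin=15):
    n,L,S,C=cv2.connectedComponentsWithStats(mask.astype(np.uint8))
    for k in range(1,n):
        if S[k,4]<amin: continue
        p=W[L==k]; p=p[~np.isnan(p[:,0])]; m=np.median(p,0)
        r=cv2.minAreaRect((p[:,:2]*1000).astype(np.float32))
        print(lab,S[k,4],C[k].round(),m.round(3),np.round(r[0],1),np.round(r[1],1),round(r[2],1))
roi=np.zeros(dep.shape,bool); roi[150:290,205:505]=1
Z=W[...,2]
right=np.zeros_like(roi); right[:,280:]=1; right&=roi
comp(right&(abs(Z-.08)<.006),"h80")
comp(right&(abs(Z-.07)<.006),"h70")
comp(right&(abs(Z-.11)<.006),"h110",8)
comp(right&(abs(Z-.145)<.014),"shade")
comp(right&(abs(Z-.175)<.008),"rail",8)
j=roi&~right
comp(j&(Z>.13),"lid"); comp(j&(abs(Z-.104)<.01),"bail",8)
comp((hsv[...,0]>50)&(hsv[...,0]<75)&(hsv[...,1]>150),"lunch",100)
# lid plane rows, rail rows
m=right&(Z>.155)&(Z<.195)&(W[...,0]>.4)
p=W[m]; print("railall",len(p),p[:,1].min(),p[:,1].max()); p=p[(p[:,2]>.17)]
for a in np.linspace(p[:,1].min(),p[:,1].max(),8): 
  q=p[abs(p[:,1]-a)<.03]; print(round(a,3),q.mean(0).round(3) if len(q) else None)
```

```text
h80 18 [449. 231.] [ 0.497 -0.27   0.081] [ 494.3 -274. ] [37.4  4.9] 42.3
h80 411 [298. 243.] [0.454 0.161 0.08 ] [454.1 161. ] [56.6 59.6] 77.7
h80 419 [337. 253.] [0.429 0.05  0.08 ] [429.6  49.8] [59.5 56.3] 79.7
h80 419 [403. 251.] [ 0.437 -0.138  0.08 ] [ 436.5 -139. ] [56.4 60.6] 6.2
h80 412 [370. 255.] [ 0.424 -0.043  0.08 ] [425.  -42.1] [60.2 56.2] 82.8
h70 1592 [461. 248.] [ 0.445 -0.305  0.07 ] [ 476.  -315.5] [200.6 121.1] 11.7
h110 10 [284. 174.] [0.647 0.204 0.111] [649.1 205.1] [ 6.4 17.2] 14.2
h110 38 [451. 226.] [ 0.506 -0.265  0.11 ] [ 504.7 -273.4] [66.8 15.4] 26.8
h110 118 [472. 255.] [ 0.426 -0.325  0.11 ] [ 426.1 -326.5] [32.  31.5] 65.1
shade 18 [283. 171.] [0.648 0.204 0.143] [649.5 203.9] [ 6.1 16.7] 29.3
shade 24 [431. 176.] [ 0.641 -0.207  0.143] [ 641.6 -208. ] [15.9  5.3] 53.7
shade 822 [467. 220.] [ 0.519 -0.301  0.151] [ 521.6 -306.2] [89.8 86.5] 43.4
rail 810 [358. 168.] [ 0.65  -0.     0.176] [650.9  -4.4] [431.5  17.1] 88.9
lid 625 [234. 224.] [0.491 0.325 0.182] [493.5 329.4] [ 64.9 105.1] 0.2
bail 415 [243. 253.] [0.424 0.301 0.107] [423.2 312.4] [124.2 123.4] 23.0
lunch 2130 [176. 236.] [0.471 0.544 0.005] [476.6 535.2] [186.9 131.5] 3.9
railall 974 -0.33481165662560364 0.2111951446226157
-0.22 [ 0.646 -0.204  0.176]
-0.158 [ 0.646 -0.159  0.176]
-0.097 [ 0.649 -0.096  0.176]
-0.035 [ 0.651 -0.035  0.176]
0.026 [0.651 0.026 0.176]
0.088 [0.652 0.087 0.176]
0.149 [0.653 0.148 0.176]
0.21 [0.653 0.197 0.176]
```

View pics/crop0.png

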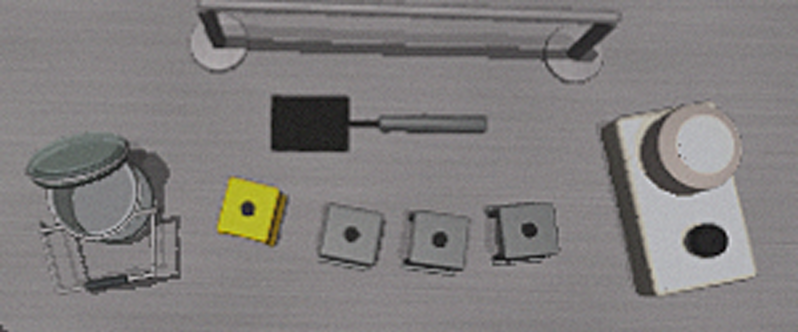

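The crop confirms the three grey grips (crop (350,235), (440,240), (528,230)), with feet ends showing on their left sides, plus the black knob (707,240) and the bail sleeve (108,283). Next I'll measure the jar and the grips' leg direction.

Run:
```python
from h import *
f=np.load("top1.npz");img=f["img"];W=f["W"];Z=W[...,2]
m=np.zeros(Z.shape,bool);m[195:235,210:258]=1
p=W[m&(Z>.14)]
for _ in range(3):
    c=p.mean(0);n=np.linalg.svd(p-c)[2][2];n*=np.sign(n[2]);p=p[abs((p-c)@n)<.004]
print("lid n",n.round(3),"theta",np.arccos(n[2]).round(3),"az",np.degrees(np.arctan2(n[1],n[0])).round(1),len(p),"c",((p.max(0)+p.min(0))/2).round(3),"zmax",p[:,2].max().round(3))
# bail sleeve: dark pixels
g=img.max(2); s=np.zeros(Z.shape,bool); s[262:280,222:276]=1
q=s&(abs(Z-.106)<.008)
print("bail pts",q.sum()); v,u=np.nonzero(q)
r=cv2.fitLine(np.float32(W[q][:,:2]),cv2.DIST_L2,0,.01,.01).ravel(); print("bar line",r.round(3))
d=q&(g<50);print("sleeve",d.sum(),W[d].mean(0).round(4),W[d].min(0).round(3),W[d].max(0).round(3))
b=np.zeros(Z.shape,bool); b[235:280,215:280]=1; q=b&(abs(Z-.106)<.008); print("bail ext",W[q].min(0).round(3),W[q].max(0).round(3))
for (x,y) in((.4296,.0498),(.425,-.042),(.4365,-.139)):
    k=(abs(W[...,0]-x)<.05)&(abs(W[...,1]-y)<.046)&(Z>.004)&(Z<.07)
    print("grip low",[(a*1000).round().astype(int).tolist() for a in (W[k]-[x,y,0])])
```

```text
lid n [0.777 0.144 0.613] theta 0.911 az 10.5 411 c [0.494 0.329 0.173] zmax 0.206
bail pts 123
bar line [ 0.107 -0.994  0.375  0.306]
sleeve 16 [0.3731 0.2982 0.1079] [0.366 0.283 0.104] [0.378 0.321 0.11 ]
bail ext [0.359 0.253 0.099] [0.472 0.379 0.114]
grip low [[47, 19, 4], [49, -35, 4], [44, 22, 4], [45, 16, 4], [41, 41, 5], [41, 16, 4], [42, -35, 5], [39, -8, 6], [39, -35, 5], [36, -8, 4], [36, -14, 5], [36, -32, 4], [36, -36, 4], [33, -32, 5], [26, 28, 5], [18, -39, 5], [-1, 37, 5], [-15, -36, 6], [-15, -45, 4], [-22, 34, 68], [-22, 33, 6], [-23, 30, 25], [-23, 28, 43], [-24, 25, 63], [-25, 36, 5], [-25, 33, 8], [-25, 30, 10], [-25, 27, 9], [-25, 24, 7], [-25, 21, 11], [-25, 18, 12], [-26, 16, 27], [-26, 13, 49], [-27, 11, 68], [-28, 42, 5], [-28, 27, 12], [-28, 24, 6], [-28, 21, 10], [-28, 18, 10], [-28, 15, 9], [-28, 12, 10], [-28, 9, 6], [-28, 6, 11], [-29, 4, 49], [-28, 1, 31], [-29, -1, 52], [-29, -4, 65], [-27, -30, 4], [-27, -45, 5], [-31, 12, 9], [-31, 9, 8], [-31, 6, 9], [-31, 3, 10], [-31, 0, 4], [-31, -3, 10], [-31, -6, 8], [-31, -9, 8], [-31, -11, 24], [-32, -12, 
[... 2333 characters left out ...]
-30, 27, 45], [-30, 25, 54], [-31, 24, 64], [-30, 21, 61], [-30, 15, 48], [-31, 16, 68], [-29, 2, 7], [-29, 0, 11], [-28, -4, 7], [-29, -3, 27], [-28, -10, 11], [-28, -12, 12], [-28, -15, 12], [-28, -20, 7], [-28, -23, 6], [-28, -25, 8], [-28, -28, 12], [-28, -30, 13], [-28, -35, 5], [-32, 27, 12], [-32, 24, 13], [-32, 21, 10], [-32, 18, 13], [-32, 15, 11], [-32, 11, 8], [-32, 9, 11], [-32, 5, 7], [-32, 2, 7], [-31, -1, 6], [-31, -5, 6], [-31, -8, 6], [-31, -11, 6], [-31, -13, 7], [-31, -19, 11], [-31, -42, 4], [-35, 32, 5], [-35, 26, 8], [-35, 23, 6], [-35, 20, 6], [-35, 17, 6], [-38, 8, 5], [-37, 1, 4], [-37, -44, 5], [-40, -14, 4], [-44, 44, 4], [-43, -20, 4], [-50, 29, 5], [-49, -35, 4]]
```

Lips run along each grip's −x side, so the gap already lies along world y, parallel to the rail. Now the knob.

Run:
```python
from h import *
x,y,yaw=.4265,-.326,.204
o=[np.pi,0,yaw]
move_l([.281,.50,.33])
movep([x,y,.28],o)
gripper_to(.07)
move_l([x,y,.15]); print(move_l([x,y,.081],feed=.06,max_force=15))
gripper_to(.03,40); s=observe(); print(s["eef_pos"],s["opening"],s["grasp_force"],s["ft_force"])
print(move_l([x,y,.102],feed=.03)); hold(.2); s=observe(); print(s["eef_pos"],s["opening"],s["ft_force"])
gripper_to(.07); hold(.2)
move_l([x,y,.30]); movep([.30,-.35,.35],[np.pi,0,.5]); hold(.3)
img,dep,W=pts("top"); si,sd,SW=pts("side")
np.savez("top2.npz",img=img,W=W); np.savez("side2.npz",img=si,W=SW)
u,v=472,252; k=(W[...,2]>.12)&(W[...,2]<.14); k[:240]=0;k[270:]=0;k[:,455:][:,35:]=0;k[:,:455]=0
print("knob z",k.sum(),W[k].mean(0)); print(observe()["time_s"])
a=cv2.resize(img[190:290,205:305],(560,560),interpolation=cv2.INTER_CUBIC)
cv2.imwrite("pics/jar.png",a[...,::-1]); cv2.imwrite("pics/side2.png",si[...,::-1])
```

```text
False
[ 0.42685869 -0.3269215   0.08173849] 0.03431168383084053 39.82801139820367 [-0.35063445 -3.57094447  3.23793501]
False
[ 0.42680823 -0.32682781  0.10188263] 0.03427850126752865 [ 1.93885321 -7.5795674  -2.74618903]
knob z 137 [ 0.42625552 -0.32421956  0.12969207]
11.2083
```

View pics/jar.png

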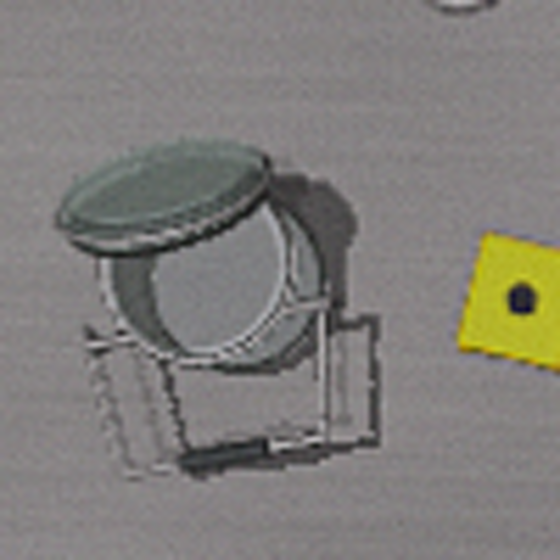

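View pics/side2.png

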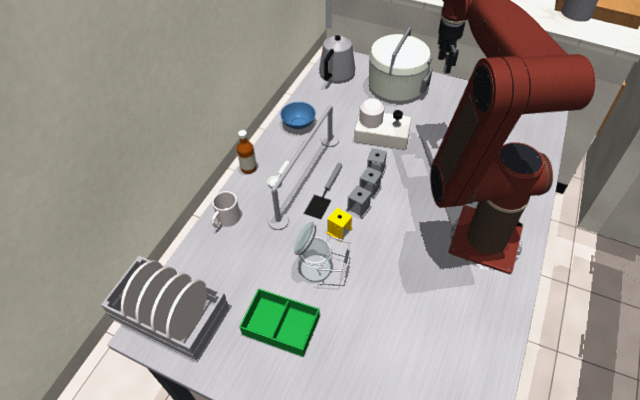

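Step 1 looks done: the knob top is at z = 0.130. In the crop, the bail bar runs (130,475)–(325,435) with its sleeve centred at (225,455), and the pivots are near (93,340) and (325,295). I'll cast these onto z = 0.104.

Run:
```python
from h import *
P=[ray("top",205+a/5.6-.4,190+b/5.6-.4,.104)[:2] for a,b in((130,475),(325,435),(225,455),(93,340),(325,295))]
L,R,S,PL,PR=P; print(np.round(P,4))
ang=lambda v:np.degrees(np.arctan2(-v[0],v[1]))
print("bar ang",ang(L-R),"piv",ang(PL-PR),"arm",np.linalg.norm((PL+PR)/2-S),np.degrees(np.arctan2(*((PL+PR)/2-S)[::-1])),np.linalg.norm(L-R),np.linalg.norm(PL-PR))
for n in("top2","side2"):
    f=np.load(n+".npz");W=f["W"];Z=W[...,2]
    k=(Z>.125)&(Z<.23)&(W[...,0]>.40)&(W[...,0]<.58)&(W[...,1]>.24)&(W[...,1]<.42)
    p=W[k]
    for _ in range(4):
        c=p.mean(0);nn=np.linalg.svd(p-c)[2][2];nn*=np.sign(nn[2]);p=p[abs((p-c)@nn)<.004]
    print(n,len(p),"theta",np.arccos(nn[2]).round(3),"az",np.degrees(np.arctan2(nn[1],nn[0])).round(1),p.mean(0).round(3))
    # disc: min enclosing circle in plane
    e1=np.cross([0,0,1],nn);e1/=np.linalg.norm(e1);e2=np.cross(nn,e1)
    q=np.stack([(p-c)@e1,(p-c)@e2],1).astype(np.float32);cc,r=cv2.minEnclosingCircle(q);print("disc c",(c+cc[0]*e1+cc[1]*e2).round(4),"r",r)
    k=(abs(Z-.106)<.01)&(W[...,0]>.33)&(W[...,0]<.405)&(W[...,1]>.22)&(W[...,1]<.40);img=f["img"]
    d=k&(img.max(2)<60);print("sleeve",d.sum(),W[d].mean(0).round(4),k.sum(),W[k].mean(0).round(4))
```

```text
[[0.361  0.3505]
 [0.383  0.2549]
 [0.372  0.3039]
 [0.4267 0.3733]
 [0.4518 0.2582]]
bar ang 12.975568777473388 piv 12.347685284385792 arm 0.06825674420515955 9.96480078400938 0.0980933591146645 0.11778818508646
top2 428 theta 0.926 az 10.4 [0.496 0.328 0.172]
disc c [0.4979 0.3284 0.1698] r 0.050882209092378616
sleeve 30 [0.3723 0.3002 0.1079] 132 [0.377  0.3072 0.1069]
side2 284 theta 0.926 az 14.8 [0.495 0.336 0.17 ]
disc c [0.4964 0.3335 0.1693] r 0.05200570449233055
sleeve 0 [nan nan nan] 117 [0.3766 0.3169 0.1073]<stdin>:17: RuntimeWarning: Mean of empty slice.
  ret = um.true_divide(
```

```bash
cat >> h.py <<'E'
JY=np.radians(12.6); U=np.array([np.cos(JY),np.sin(JY)]); JC=np.array([.467,.3245]); S=np.array([.3725,.3025])
def jw(x,z): return [*(JC+x*U),z]
JO=[np.pi,0,np.pi/2+JY]
E
python3 - <<'E'
from h import *
def p(t,r=.085): return jw(.054-r*np.cos(t)+.012*np.sin(t)+.0145, .111+r*np.sin(t)+.012*np.cos(t))
gripper_to(0)
a=p(1.2); movep([a[0],a[1],.30],JO); move_l([a[0],a[1],.25]); 
for t in np.arange(1.2,.0,-.12):
    b=move_l(p(t),feed=.08,max_force=25); s=observe(); print(round(t,2),b,s["eef_pos"].round(3),s["ft_force"].round(1))
    if b: break
e=p(0); 
if not b: print(move_l([e[0],e[1],.119],feed=.03,max_force=20),observe()["eef_pos"],observe()["ft_force"])
move_l([*observe()["eef_pos"][:2],.25]); 
movep([.30,.0,.35],JO); hold(.2)
img,dep,W=pts("top"); Z=W[...,2]
k=(Z>.11)&(Z<.23)&(W[...,0]>.36)&(W[...,0]<.58)&(W[...,1]>.24)&(W[...,1]<.42)
q=W[k]; c,r=cv2.minEnclosingCircle(np.float32(q[:,:2][q[:,2]>.117])); print("lid z",np.percentile(q[:,2],[5,50,95]),c,r,observe()["time_s"])
k=(abs(Z-.106)<.01)&(W[...,0]>.33)&(W[...,0]<.39)&(W[...,1]>.22)&(W[...,1]<.40)&(img.max(2)<60);print("sleeve",W[k].mean(0))
cv2.imwrite("pics/jar2.png",cv2.resize(img[190:290,205:305],(500,500),interpolation=cv2.INTER_CUBIC)[...,::-1])
E
```

```text
1.2 False [0.515 0.335 0.195] [ 0.3 -0.1 -0.4]
1.08 False [0.505 0.333 0.192] [0.1 0.3 0.1]
0.96 False [0.496 0.331 0.188] [-0.2  0.1 -0.1]
0.84 False [0.487 0.329 0.182] [ 0.6  0.1 -0.4]
0.72 False [0.479 0.327 0.176] [-0.3 -0.5  0.8]
0.6 False [0.472 0.325 0.169] [ 0.5 -0.3 -0. ]
0.48 False [0.465 0.324 0.16 ] [-0.3  0.9 -1. ]
0.36 False [0.46  0.323 0.151] [-0.1  0.5  1. ]
0.24 False [0.455 0.322 0.142] [0.  0.2 0.5]
0.12 False [0.452 0.321 0.132] [ 0.2 -0.1  0.4]
True [0.45177176 0.32130178 0.12295908] [-2.18373473 -2.02838772  8.08921296]
lid z [0.1176133  0.12558224 0.12935851] (0.466295450925827, 0.32383614778518677) 0.05349572375416756 21.2833
sleeve [0.37208922 0.30131666 0.10781705]
```

View pics/jar2.png

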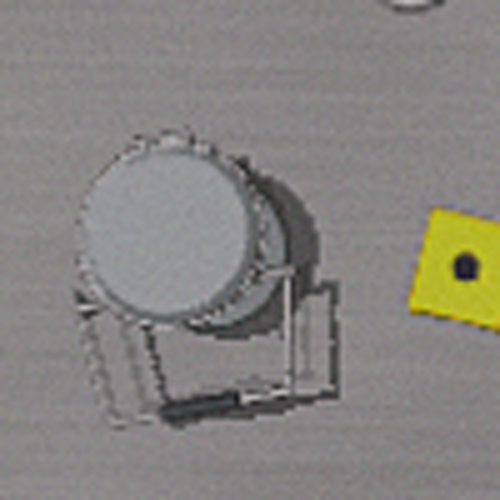

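The lid is shut: the tip stopped at z = 0.123, and the disc is centred at (0.466,0.324) as expected. The sleeve at crop (200,407) is still open in front. Now the bail.

Run:
```python
from h import *
JC[:]=[.4665,.324]
def b(a,dz=-.014): return jw(-.030-.065*np.cos(a), .104+.065*np.sin(a)+dz)
s0=b(0); gripper_to(.03); movep([s0[0],s0[1],.25],JO); move_l([s0[0],s0[1],.14])
print(move_l(s0,feed=.05,max_force=12))
gripper_to(.005,35); s=observe(); print(s["eef_pos"],s["opening"],s["grasp_force"],s["ft_force"].round(1))
if s["opening"]>.007:
    for a in np.linspace(.15,2.15,14):
        move_l(b(a),feed=.08)
        s=observe(); print(round(a,2),s["eef_pos"].round(3),s["opening"].round(4),s["ft_force"].round(1))
    gripper_to(.03); move_l([*s["eef_pos"][:2],.25]); 
else: gripper_to(.03); move_l([s0[0],s0[1],.25])
movep([.30,.0,.35],JO); hold(.2)
img,dep,W=pts("top"); np.savez("top3.npz",img=img,W=W); print(observe()["time_s"])
cv2.imwrite("pics/jar3.png",cv2.resize(img[180:290,205:425],(800,400),interpolation=cv2.INTER_CUBIC)[...,::-1])
```

```text
False
[0.37165614 0.30282519 0.09018925] 0.008470634218658532 34.24566954374313 [-9.  -2.6  9.6]Traceback (most recent call last):
  File "<stdin>", line 10, in <module>
AttributeError: 'float' object has no attribute 'round'
```

Run:
```python
from h import *
JC[:]=[.4665,.324]
def b(a,dz=-.014): return jw(-.030-.065*np.cos(a), .104+.065*np.sin(a)+dz)
print(observe()["opening"],observe()["grasp_force"])
for a in np.linspace(.3,2.15,13):
    move_l(b(a),feed=.08)
    s=observe(); print(round(a,2),s["eef_pos"].round(3),round(s["opening"],4),s["ft_force"].round(1))
gripper_to(.03); move_l([*s["eef_pos"][:2],.25])
movep([.30,.0,.35],JO); hold(.2)
img,dep,W=pts("top"); np.savez("top3.npz",img=img,W=W); print(observe()["time_s"])
cv2.imwrite("pics/jar3.png",cv2.resize(img[180:290,205:425],(800,400),interpolation=cv2.INTER_CUBIC)[...,::-1])
```

```text
0.008323205189945223 34.368740916252136
0.3 [0.374 0.303 0.109] 0.0083 [-10.   -1.4  -1.4]
0.45 [0.377 0.304 0.118] 0.0083 [-12.4  -1.6   2.4]
0.61 [0.381 0.305 0.127] 0.0085 [-16.5  -4.2   4.6]
0.76 [0.387 0.306 0.135] 0.0083 [-21.7  -7.5  12.7]
0.92 [0.394 0.307 0.143] 0.0085 [-24.6 -10.5  21.9]
1.07 [0.405 0.31  0.151] 0.0081 [-19.3 -10.7  26. ]
1.22 [0.417 0.312 0.155] 0.0084 [-7.8 -7.6 16.5]
1.38 [0.427 0.314 0.157] 0.0085 [-5.4 -6.5 12.2]
1.53 [0.436 0.316 0.157] 0.0086 [-2.7 -5.4  5.2]
1.69 [0.446 0.318 0.156] 0.0086 [-0.1 -6.7  4. ]
1.84 [0.456 0.32  0.154] 0.0085 [ 1.5 -6.   2. ]
2.0 [0.464 0.323 0.15 ] 0.0085 [ 1.5 -5.5  1.7]
2.15 [0.473 0.325 0.145] 0.0083 [ 1.6 -5.2  0.5]
31.975
```

View pics/jar3.png

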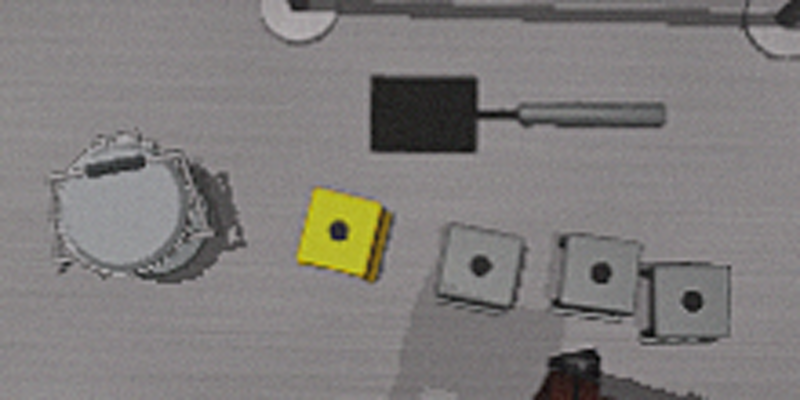

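The bail lies on the lid (sleeve at crop (115,166)). The third grip has been knocked next to the second (now crop (692,300)). I'll re-measure before each grasp, taking that one first as a trial.

```bash
cat >> h.py <<'E'
def grips():
    movep([.30,-.35,.35],[np.pi,0,.9]); hold(.2)
    img,dep,W=pts("top"); hsv=cv2.cvtColor(img,cv2.COLOR_RGB2HSV); Z=W[...,2]
    m=(abs(Z-.08)<.006)&(W[...,0]>.33)&(W[...,0]<.56)&(W[...,1]>-.24)&(W[...,1]<.25)&(hsv[...,1]<90)
    n,L,St,C=cv2.connectedComponentsWithStats(m.astype(np.uint8)); out=[]
    for k in range(1,n):
        if St[k,4]<150: continue
        p=W[L==k]; r=cv2.minAreaRect((p[:,:2]*1000).astype(np.float32))
        a=(r[2]+45)%90-45   # smallest turn of a side from world x
        out.append((r[0][0]/1000,r[0][1]/1000,np.radians(a),r[1],St[k,4]))
    out.sort(key=lambda g:g[1]); return out,img,W
def hang(g,ry):
    x,y,a=g[:3]; zt=.04; o=[np.pi,0,np.pi/2+a]
    movep([x,y,.26],o); gripper_to(.08); move_l([x,y,.13])
    if move_l([x,y,zt],feed=.08,max_force=12): print("touched",observe()["eef_pos"]); move_l([x,y,.26]); return False
    gripper_to(.04,30); s=observe(); print("grip",round(s["opening"],4),round(s["grasp_force"],1))
    if s["opening"]<.05: gripper_to(.08); move_l([x,y,.26]); return False
    move_l([x,y,.27]); rx=.6515+.0173*ry
    ro=[np.pi,0,np.pi/2-.017]
    movep([rx-.10,ry,.27],ro); move_l([rx,ry,.27],feed=.12); hold(.2)
    t=move_l([rx,ry,.146],feed=.06,max_force=6); s=observe(); print("low",t,s["eef_pos"].round(4),s["ft_force"].round(1),round(s["opening"],4))
    gripper_to(.083); hold(.3); move_l([rx,ry,.27],feed=.12); return True
E
python3 - <<'E'
from h import *
g,_,_=grips(); print(g)
print(hang(g[0],-.11))
g,img,W=grips(); print(g,observe()["time_s"])
Z=W[...,2]; k=(Z>.178)&(Z<.20)&(abs(W[...,0]-.65)<.06)&(abs(W[...,1])<.19); print(k.sum(),W[k].mean(0),W[k].min(0),W[k].max(0))
cv2.imwrite("pics/r1.png",cv2.resize(img[130:290,205:505],(780,416),interpolation=cv2.INTER_CUBIC)[...,::-1])
E
```

```text
[(0.404129150390625, -0.11391702270507813, np.float64(0.013026378096553423), (53.44804763793945, 61.13225173950195), np.int32(428)), (0.4252384033203125, -0.042116443634033204, np.float64(-0.11604524712938524), (60.736907958984375, 56.39991760253906), np.int32(413)), (0.42947238159179685, 0.049835411071777344, np.float64(-0.17964832502125716), (59.432621002197266, 56.133567810058594), np.int32(413))]
grip 0.056 32.8
low False [ 0.6498 -0.1101  0.1464] [ 0.5  0.2 -1.3] 0.0557
True
[(0.42516375732421874, -0.041932621002197266, np.float64(-0.10671552804056515), (60.296749114990234, 56.340614318847656), np.int32(407)), (0.42942449951171874, 0.049735069274902344, np.float64(-0.1811455541860997), (59.69599151611328, 55.99436950683594), np.int32(415))] 47.2083
572 [ 0.64958468 -0.0751725   0.18316382] [ 0.62354472 -0.18918451  0.17800308] [0.67766743 0.18820338 0.19094255]
```

View pics/r1.png

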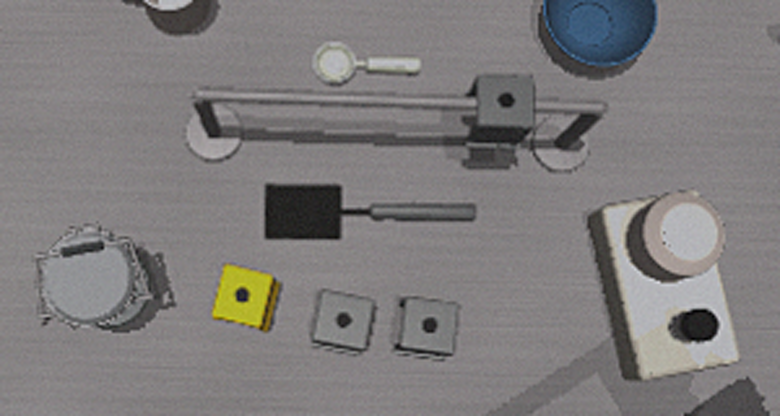

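The first grip hangs astride the rail at (503,107). I'll hang the other two the same way.

Run:
```python
from h import *
g,_,_=grips()
print(g[0][:3],hang(g[0],0.0))
g,_,_=grips(); print(g)
if len(g)==1: print(hang(g[0],.11))
g,img,W=grips(); print(g,observe()["time_s"])
Z=W[...,2]
for y in(-.11,0,.11):
    k=(Z>.178)&(Z<.21)&(abs(W[...,0]-.65)<.06)&(abs(W[...,1]-y)<.045); r=cv2.minAreaRect((W[k][:,:2]*1000).astype(np.float32)); print(k.sum(),np.median(W[k],0).round(3),r)
k=(abs(W[...,0]-.426)<.03)&(abs(W[...,1]+.3255)<.03); print("knob",np.percentile(Z[k],95))
cv2.imwrite("pics/r2.png",cv2.resize(img[130:290,205:505],(780,416),interpolation=cv2.INTER_CUBIC)[...,::-1])
```

```text
grip 0.0558 32.8
low False [ 0.6517 -0.      0.1464] [-0.2 -0.4 -0.6] 0.0559
(0.4251090393066406, -0.041794677734375, np.float64(-0.10949160716086376)) True
[(0.429533203125, 0.049809005737304686, np.float64(-0.17988960741601834), (59.46364974975586, 56.094200134277344), np.int32(420))]
grip 0.0555 33.0
low False [0.6536 0.11   0.1464] [ 0.2  0.1 -1. ] 0.0555
True
[] 75.8333
445 [ 0.648 -0.108  0.184] ((650.3453369140625, -111.24211120605469), (54.8338623046875, 86.81966400146484), 0.5218186974525452)
475 [ 0.652 -0.002  0.185] ((652.6017456054688, -1.645904541015625), (55.65189743041992, 83.52227783203125), 0.6538549661636353)
467 [0.654 0.11  0.185] ((655.1926879882812, 107.37761688232422), (75.7408218383789, 57.231483459472656), 89.02381896972656)
knob 0.13237672249254656
```

View pics/r2.png

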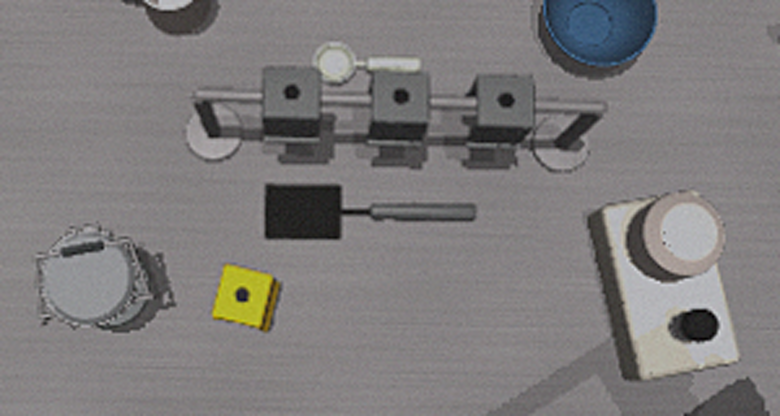

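All three grips hang astride the bar, at (291,103), (400,105) and (506,107), and the knob is still out. Now I'll push it in.

Run:
```python
from h import *
x,y=.4265,-.326; gripper_to(0)
movep([x,y,.28],[np.pi,0,.204]); move_l([x,y,.15])
print(move_l([x,y,.1075],feed=.03,max_force=20),observe()["eef_pos"],observe()["ft_force"]); hold(.2)
move_l([x,y,.28]); g,img,W=grips(); Z=W[...,2]
k=(abs(W[...,0]-.426)<.012)&(abs(W[...,1]+.3255)<.012); print("knob",np.median(Z[k]),g,observe()["time_s"])
for yy in(-.11,0,.11):
    k=(Z>.178)&(Z<.21)&(abs(W[...,0]-.65)<.06)&(abs(W[...,1]-yy)<.028); print(k.sum(),np.median(W[k],0).round(3))
cv2.imwrite("pics/r3.png",cv2.resize(img[130:290,205:505],(780,416),interpolation=cv2.INTER_CUBIC)[...,::-1])
```

```text
True [ 0.42628928 -0.32583579  0.10997388] [-1.24834922  1.56229474  4.90116999]
knob 0.11021487202588598 [] 82.4167
409 [ 0.649 -0.11   0.185]
422 [0.652 0.    0.185]
424 [0.654 0.11  0.185]
```

View pics/r3.png

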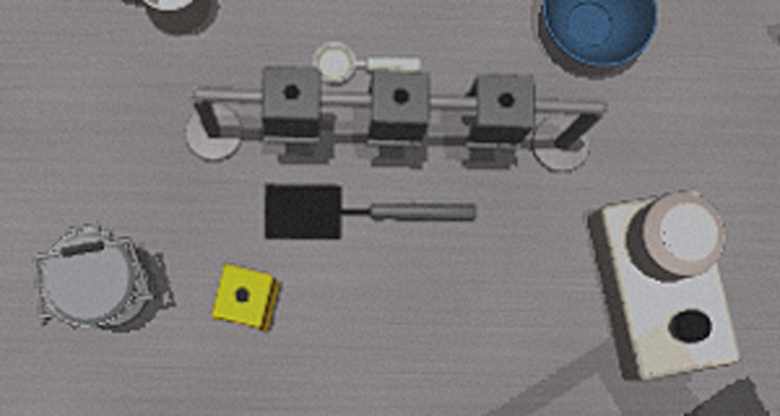

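The knob is in (top at z = 0.110, crop (690,326)), the three grips still hang, the bail is down, and the bystanders haven't moved.

```bash
python3 -c "
from plant import *
print(job_done())"
```

```text
the job is handed in; nothing more can be done
None
```

I handed the job in at about 82 s, with no verdict returned: my last measurements and picture show the lid shut, the bail snapped over it, all three grips present hanging on the rail, the knob pushed back in, and the spatula and teaspoon not visibly moved; I never went near the lunchbox, but it was outside the final picture.

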